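# Cock the empty dowel feeder for reloading

## Task

One of the two dowel feeders on the bench, the one with the blue follower block, has run empty. With the fingertips push its sprung blue follower back along its trough right to the end stop, then let go, so that it springs back onto the brass stop pin and stays latched half way, ready for reloading. Only push it: nothing is to be lifted or carried. Leave the loaded feeder with the red follower and everything else on the bench as they are.

Things in the scene. Friction and masses are not known exactly. Their poses are not given: they have to be found in the camera images.
- feeder: the empty dowel feeder (blue follower): a 100 mm wide trough on a 260 x 136 x 16 mm plywood base, fixed; 10 mm wooden side walls to 40 mm above the table, raised to 68 mm from x = -131 to +19 mm; low aluminium lip at the -x end to 34 mm, end plate at the +x end to 80 mm. Origin on the table under it; base from x = -135 to +125 mm; +x points from lip to end plate, away from the robot (within 0.5 rad).
- follower_face (a point): middle of the blue follower's push face, 58 mm above the table, moving with it; axes as the feeder's. The follower is a blue block 96 mm long (x), 96 mm wide (y), 18 to 80 mm above the table. The push face, with a black rubber pad, is its upright -x face; at home it is at the feeder's x = -85 mm, 40 mm inside the lip. Reach in between the walls, fingers shut, tips 50 to 60 mm above the table.
- follower (a joint): travel of the blue follower along the feeder's +x, m: 0 home (start), 0.050 latched on the stop pin, 0.090 at the end stop. A spring pushes it towards home with 5 N at 0 rising to 10 N at the end stop; damping 25 N per m/s. Let back from anywhere beyond 0.052 it latches; let back earlier it runs home.
- stop_pin (a joint): rise of the brass stop pin, m: 0 held down under the follower (start), 0.014 up, its top then 32 mm above the table. 12 mm across, in the trough floor at the feeder's x = -41, y = +34 mm (near the +y wall). It springs up (2 N) once the push face has passed, and the follower rests against it. A finger low in that corner would hold it down: push at the middle of the face.
- loaded_feeder: the feeder with the red follower, to be left alone. Same make and same frame as the other feeder; two layers of 10 mm wooden dowels fill it between the lip and the red follower.
- loaded_follower (a joint): travel of the red follower along its feeder's +x, m: 0 resting on the dowels (start), up to 0.050. A red block 96 mm long and wide, 18 to 80 mm above the table, its face at its feeder's x = -45 mm. Must not be moved.
- glue: white glue bottle with orange cap, 52 mm across, 150 mm high, standing between or behind the feeders; origin under its middle. Leave alone.
- tape: yellow tape measure, 60 x 34 x 56 mm, standing between the feeders; origin under its middle. Leave alone.
- filler: low can, 68 mm across, 70 mm high, between the feeders; origin under its middle. Leave alone.
- hammer: hammer, 280 mm long, lying to the left; leave alone.
- screwdriver: screwdriver, 180 mm long, lying to the right; leave alone.
- tin: open aluminium tin, 72 mm across, 75 mm high, to the right; leave alone.

How it is judged:
On the way, in this order (a step that is already met when the one before it is completed fails the run):
1. the blue follower is pushed far back, close to its end stop (value of joint follower above 0.082 m), for 0.05 s.
2. let go, it has sprung back and rests on the raised stop pin with nothing touching it (value of joint follower between 0.044 and 0.055 m and value of joint stop_pin above 0.01 m and contact force between the fingers and follower below 0.2 N), for 0.2 s.
At the end, for the whole second after the job is handed in: The blue follower rests latched on the raised stop pin at mid travel (joint 0.044 to 0.055 m, pin up by more than 0.010 m), still, and the red follower is where it was (within 4 mm); no bystander has been moved by more than 20 mm (value of joint follower between 0.044 and 0.055 m and value of joint stop_pin above 0.01 m and velocity of joint follower between -0.01 and 0.01 m/s and value of joint loaded_follower below 0.004 m); the robot touches nothing.
It fails at once if the red follower of the loaded feeder is moved by more than 10 mm (value of joint loaded_follower above 0.01 m).
It fails at once if a bystander (glue, tape measure, can, hammer, screwdriver or tin) is moved or lifted by more than 20 mm (distance of any of glue, tape, filler, hammer, screwdriver, tin from where it was at the start of the episode above 0.02 m).
It also fails if it takes over 38 s, if anything falls off the work surface, if the arm or the gripper's body presses on something with over 40 N, if the wrist force passes 120 N, or if a joint passes its speed limit or range.

## Robot

A 6-joint arm with a two-finger parallel gripper is mounted at the origin on the work surface. World frame = base frame: x ahead of the robot, y to its left, z up, the work surface at z = 0. Lengths are in m, angles in rad, forces in N, time in s.
With the tool pointing down it reaches from about 0.325 to 0.775 m from the base axis. Payload 5.5 kg.
Tool frame: the origin (TCP) lies on the centre line of the jaws, within the pads' length; the fingertips stand 22 mm ahead of it and the grasp point (between the pads) lies 3 mm ahead of it (tcp_to_tips is the distance from the TCP to the fingertips, in m); z points along the fingers, y is the line along which they close (so a half turn about z gives the same grasp; the last joint's range is limited). The gripper opens to 85 mm and grips with 20 to 120 N. Pads are 22 mm wide; open, the fingers measure 114 mm over their backs; the gripper's body (76 mm by 85 mm) begins 54 mm behind the grasp point. The pads swing forward as they close: fully open they stand 13 mm farther back than shut.
Start: joints at [-1.287, 0.091, 1.231, -0, 1.82, -0.057], TCP at [0.201, -0.566, 0.253] pointing down, gripper open.
Joint ranges: [-2.87, 2.87], [-0.86, 2.18], [0.17, 2.46], [-1.51, 4.65], [0.06, 2.69], [-2.65, 2.65]. Speed limits (rad/s): [2.57, 2.57, 3.01, 3.14, 3.14, 3.14].

## Interface

Orientations are given as a rotation vector (axis times angle).
In Python, from rig import * gives the robot as it stands.
- The arm moves only by the shell command python3 -m creep 'ROWS' [OPENING] [FORCE]. ROWS is JSON, a list that holds one entry, the list of rows, each a list of 6 numbers: the shift along the tool's x, y, z scaled (see below), then the turn, a rotation vector about the tool's x, y, z scaled (see below). In form: [[[x, y, z, rx, ry, rz], ...]]. A call has 1 to 8 rows; each row is the pose to reach, as a shift and turn from the pose commanded when the call began, along the tool's axes at that moment; what a row does not reach only later rows make up. The controller multiplies each number of a shift by 0.8 m and each number of a turn by 120 degrees. A row lasts 1/12 s, in which the tool goes at most 41.7 mm and 7.16 degrees, less where a joint would pass 70% of its speed; a pose out of reach is approached as far as the arm can. A call with a number of a shift or a turn outside -1 to 1 is refused whole. A call with a gripper value outside its range is refused whole. OPENING is the closure, from -1 (fully open) to 1 (shut), set as the call begins (- or left out, the last holds). The fingers move at their own pace and stop on an object; FORCE is the grip in N (left out, the last holds). Time passes only in rows, so rows that repeat a pose let the fingers close. It gives the time, the measured TCP pose, the force, the opening and the grip force at its end, in the units of the state.
- get_obs(): the state, without advancing time (a new reading comes with each control period).
- read_camera(name): name is "scene" or "top" or "wrist"; returns the picture (420x560x3 uint8, red, green, blue); there is no depth.
- get_calibration(name): a dict with "intrinsics" (3x3 intrinsics, pixels), "R" (3x3) and "t" (3): a world point X has camera coordinates R X + t. Camera axes: x right, y down, z forward; pixel columns grow to the right and rows downward; lengths in m; the calibration is good to about 2 mm. A picture is of the moment at which its call begins: read the wrist's pose just before it. get_calibration takes no time and is no camera call; for the wrist camera it gives the pose at the moment of the call.
- hand_in(): hands the job in; it is judged then, once.
Trained networks look in the newest picture that a camera, given by its name, has taken for a name from the list of things; names that differ only in an ending like _2 or _b are one class to them, and where a whole thing is asked for, a point or a joint stands for the part that bears it (a point fixed in the world has none). Each returns a list of dicts, best first, with "p" (0 to 1); they miss things now and then, are a little off and sometimes report something else, mostly with a low value. They report only what shows in the picture. A call takes as long as a camera call.
- recognise(query, camera): "rect" ([left, top, right, bottom] in pixels, round what is visible of it).
- silhouettes(query, camera): "region" (420x560 bool, what is visible of it) and "rect" ([left, top, right, bottom] in pixels, round what is visible of it).
The state is a dict: "t": time; "q": joint angles; "qvel": joint speeds; "tau": joint torques, N m; "ee_pos": TCP position; "tool_rot": TCP orientation; "force": force on the tool from outside, world axes, zero at the start; "wrist_torque": the same for the moment, N m; "opening": finger opening in m; "grasp_force": force on a finger pad.
Only numpy, scipy, OpenCV 4.12 (cv2) and the standard library are available. Lean on these libraries where they do the work, as an engineer would, in place of code of your own. Each camera call takes 0.05 s, during which the arm holds its last target. There are 200 camera calls.

## Working session

There is one attempt and no reset: what is moved stays moved. The work goes in short steps, Python scripts to look and compute and a shell command to move; the robot and the scene stay as the last step left them, time stands still between calls to the robot, and variables do not carry over. Pictures are saved under pics/ and viewed, at most 10 in all, crops included, and the job is handed in when it is done.

```bash
mkdir -p pics
python3 - <<'E'
from rig import *
import cv2,numpy as np
for c in ("top","scene"):
    im=read_camera(c); cv2.imwrite(f"pics/{c}0.png",im[:,:,::-1])
    for q in ("follower_face","follower","feeder","loaded_feeder","glue","tape","filler"):
        print(c,q,[(np.round(r["rect"]).tolist(),round(r["p"],2)) for r in recognise(q,c)[:2]])
    k=get_calibration(c); print(k)
o=get_obs();print(o["t"],o["ee_pos"],o["tool_rot"],o["opening"])
E
```

```text
top follower_face [([203.0, 206.0, 247.0, 253.0], 0.91)]
top follower [([209.0, 209.0, 244.0, 246.0], 0.59)]
top feeder [([200.0, 171.0, 258.0, 269.0], 0.59)]
top loaded_feeder [([318.0, 148.0, 392.0, 243.0], 0.6)]
top glue [([280.0, 170.0, 302.0, 190.0], 0.73)]
top tape [([128.0, 170.0, 152.0, 263.0], 0.64), ([282.0, 224.0, 300.0, 247.0], 0.52)]
top filler [([280.0, 247.0, 306.0, 276.0], 0.67), ([207.0, 208.0, 244.0, 249.0], 0.65)]
{'intrinsics': array([[489.63388664,   0.        , 282.87986763],
       [  0.        , 489.63388664, 207.71264225],
       [  0.        ,   0.        ,   1.        ]]), 'R': array([[-0.02421179, -0.99947756, -0.02141029],
       [-0.98203734,  0.02778719, -0.18662941],
       [ 0.18712684,  0.01650707, -0.98219706]]), 't': array([0.03088941, 0.58268013, 1.32953501])}
scene follower_face [([293.0, 172.0, 332.0, 208.0], 0.91)]
scene follower [([294.0, 172.0, 333.0, 211.0], 0.72), ([118.0, 255.0, 146.0, 287.0], 0.72)]
scene feeder [([281.0, 165.0, 354.0, 245.0], 0.91)]
scene loaded_feeder [([201.0, 225.0, 272.0, 320.0], 0.65)]
scene glue [([285.0, 220.0, 302.0, 257.0], 0.92)]
scene tape [([250.0, 210.0, 276.0, 229.0], 0.67), ([240.0, 192.0, 261.0, 219.0], 0.28)]
scene filler [([242.0, 191.0, 261.0, 219.0], 0.65)]
{'intrinsics': array([[464.36336178,   0.        , 280.66127829],
       [  0.        , 464.36336178, 212.93814336],
       [  0.        ,   0.        ,   1.        ]]), 'R': array([[ 0.62014663,  0.78447115, -0.00481339],
       [ 0.58221438, -0.46435191, -0.66738573],
       [-0.52577996,  0.41107459, -0.74469666]]), 't': array([-0.36469585, -0.26506507,  1.78131677])}
0.8 [ 0.20052901 -0.56551081  0.25330923] [ 3.09604505e+00  5.32754737e-01 -4.20797164e-05] 0.08570662086964273
```

View pics/top0.png

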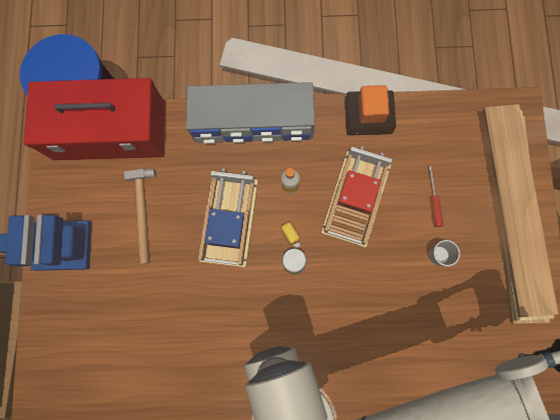

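View pics/scene0.png

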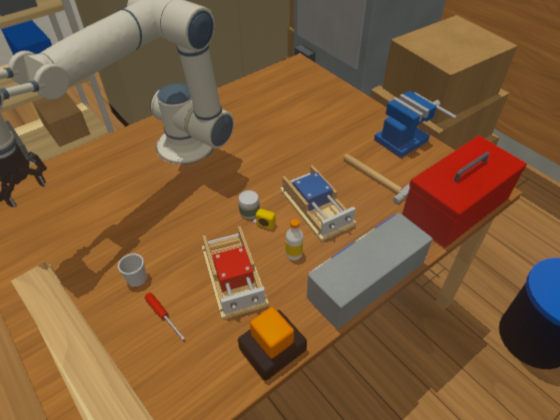

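The top picture shows the blue feeder around (229,220) and the red one around (358,195). The tape (290,232), can (294,260) and glue (290,180) stand between them. The robot base is at the bottom, around (290,400). In the scene view the arm hangs clear at the left.

```bash
cat > h.py <<'E'
from rig import *
import cv2,numpy as np
from scipy.spatial.transform import Rotation as Ro
def ray(c,uv,z,k=None):
    k=k or get_calibration(c); R,t=k["R"],k["t"]; C=-R.T@t
    uv=np.atleast_2d(uv).astype(float)
    d=np.c_[uv,np.ones(len(uv))]@np.linalg.inv(k["intrinsics"]).T@R
    return C+d*((z-C[2])/d[:,2])[:,None]
def proj(c,X,k=None):
    k=k or get_calibration(c); p=(np.atleast_2d(X)@k["R"].T+k["t"])@k["intrinsics"].T
    return p[:,:2]/p[:,2:]
E
python3 - <<'E'
from h import *
im=read_camera("top"); hsv=cv2.cvtColor(im,cv2.COLOR_RGB2HSV)
k=get_calibration("top"); print("C",-k["R"].T@k["t"])
m=cv2.inRange(hsv,(105,90,40),(130,255,255)); m[:, :195]=0; m[:,262:]=0; m[:200]=0; m[260:]=0
P=ray("top",np.argwhere(m)[:,::-1],.08)[:,:2].astype(np.float32)
print("blue",len(P),cv2.minAreaRect(P))
for q in ("feeder","loaded_feeder"):
    r=silhouettes(q,"top")
    for s in r[:2]:
        uv=np.argwhere(s["region"])[:,::-1]
        P=ray("top",uv,.03)[:,:2].astype(np.float32); print(q,s["p"],s["rect"],cv2.minAreaRect(P))
for q,uv in dict(glue=(290,173),tape=(290,232),can=(294,258)).items(): print(q,ray("top",uv,.07))
cv2.imwrite("pics/c.png",cv2.resize(im[150:290,180:400,::-1],None,fx=3.6,fy=3.6,interpolation=cv2.INTER_CUBIC))
E
```

```text
C [ 0.32416986 -0.00726449  1.41527197]
blue 1038 ((0.5283796191215515, 0.1801818460226059), (0.09227332472801208, 0.09328591078519821), 81.32817840576172)
feeder 0.68 [196.8, 168.7, 257.6, 268.6] ((0.565335750579834, 0.17451731860637665), (0.14371635019779205, 0.2795810103416443), 81.30078887939453)
feeder 0.5 [320.1, 148.1, 391.6, 247.0] ((0.6232770085334778, -0.1981164515018463), (0.1357697993516922, 0.2845233678817749), 70.28571319580078)
loaded_feeder 0.7 [319.1, 147.5, 392.6, 244.8] ((0.6220947504043579, -0.19847097992897034), (0.13639456033706665, 0.28525710105895996), 70.53160095214844)
glue [[ 0.68002558 -0.00726041  0.07      ]]
tape [[ 0.51144373 -0.00271872  0.07      ]]
can [[ 0.43927057 -0.01174715  0.07      ]]
```

View pics/c.png

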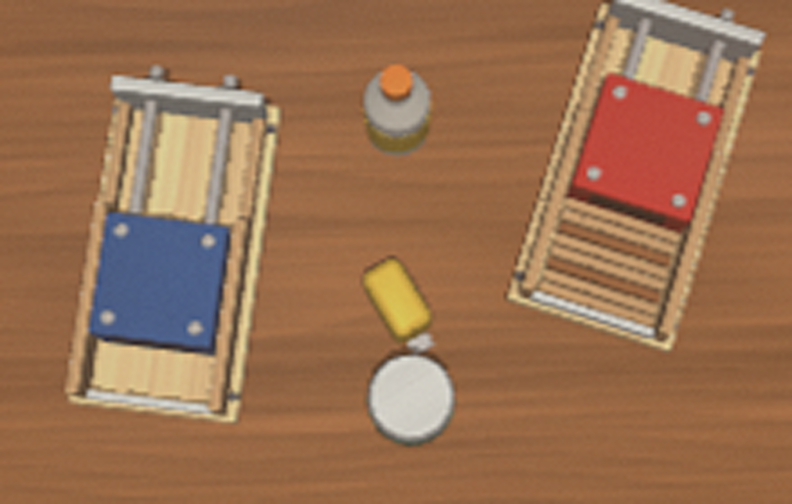

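```bash
cat >> h.py <<'E'
O=np.array([.565,.1745]); YAW=-.152
def togo(fx,fy,z,O=O,yaw=YAW):
    o=get_obs(); T=Ro.from_rotvec(o["tool_rot"])
    c,s=np.cos(yaw),np.sin(yaw)
    X=np.r_[O+np.array([[c,-s],[s,c]])@[fx,fy],z]
    Rt=Ro.from_matrix(np.array([[c,s,0],[s,-c,0],[0,0,-1.]]))
    e=o["ee_pos"]-np.r_[O,0]
    print("t",o["t"],"ee feeder",np.round([c*e[0]+s*e[1],-s*e[0]+c*e[1],e[2]],4),"F",np.round(o["force"],1),"op",round(o["opening"],4))
    print("row",np.round(np.r_[T.inv().apply(X-o["ee_pos"])/.8,np.degrees((T.inv()*Rt).as_rotvec())/120],4))
E
python3 -m creep '[[[0.62,-0.78,0,0,0,0.235],[0.62,-0.78,0,0,0,0.235],[0.62,-0.78,0,0,0,0.235],[0.62,-0.78,0,0,0,0.235],[0.62,-0.78,0,0,0,0.235],[0.62,-0.78,0,0,0,0.235],[0.62,-0.78,0,0,0,0.235],[0.62,-0.78,0,0,0,0.235]]]' 1 40
python3 -c "
from h import *
togo(-.112,0,.2)"
```

```text
t: 1.62
ee_pos: [0.3089, -0.2484, 0.2534]
tool_rot: [3.132, -0.239, 0.001]
force: [0.6, -0.4, -0.1]
opening: -0.0001
grasp_force: 0.0
t 1.6167 ee feeder [-0.1891 -0.4568  0.2534] F [ 0.6 -0.4 -0.1] op -0.0001
row [ 9.63e-02 -5.71e-01  6.67e-02  2.00e-04 -4.00e-04 -0.00e+00]
```

```bash
python3 -m creep '[[[0.096,-0.571,0.066,0,0,0],[0.096,-0.571,0.066,0,0,0],[0.096,-0.571,0.066,0,0,0],[0.096,-0.571,0.066,0,0,0],[0.096,-0.571,0.066,0,0,0],[0.096,-0.571,0.066,0,0,0],[0.096,-0.571,0.066,0,0,0],[0.096,-0.571,0.066,0,0,0]]]'
python3 -m creep '[[[0.024,-0.143,0.017,0,0,0],[0.024,-0.143,0.017,0,0,0],[0.024,-0.143,0.017,0,0,0],[0.024,-0.143,0.017,0,0,0]]]'
python3 - <<'E'
from h import *
togo(-.112,0,.2)
k=get_calibration("wrist"); im=read_camera("wrist")
# predicted points: face top corners, wall/lip corners
def W(p): 
    c,s=np.cos(YAW),np.sin(YAW); return np.r_[O+np.array([[c,-s],[s,c]])@p[:2],p[2]]
for p in [(-.085,.048,.08),(-.085,-.048,.08),(.011,.048,.08),(.011,-.048,.08),(-.131,.05,.068),(-.131,-.05,.068),(.019,.05,.068),(.019,-.05,.068)]:
    uv=proj("wrist",W(p),k)[0]; print(p,np.round(uv)); cv2.drawMarker(im,tuple(int(v) for v in np.clip(uv,-999,999)),(0,255,0),0,12,1)
cv2.imwrite("pics/w1.png",im[:,:,::-1])
E
```

```text
t: 2.28
ee_pos: [0.4124, 0.0666, 0.2157]
tool_rot: [-3.133, 0.237, -0.002]
force: [1.0, -0.7, 0.4]
opening: 0.0001
grasp_force: 0.0
t: 2.62
ee_pos: [0.4486, 0.1794, 0.2]
tool_rot: [-3.132, 0.229, 0.004]
force: [0.3, -0.6, 0.5]
opening: 0.0001
grasp_force: 0.0
t 2.6167 ee feeder [-0.1158 -0.0128  0.2   ] F [ 0.3 -0.6  0.5] op 0.0001
row [ 0.0048 -0.0159 -0.     -0.0005  0.0013  0.0029]
(-0.085, 0.048, 0.08) [194. 169.]
(-0.085, -0.048, 0.08) [327. 170.]
(0.011, 0.048, 0.08) [185.  21.]
(0.011, -0.048, 0.08) [334.  22.]
(-0.131, 0.05, 0.068) [199. 224.]
(-0.131, -0.05, 0.068) [324. 225.]
(0.019, 0.05, 0.068) [186.  13.]
(0.019, -0.05, 0.068) [334.  14.]
```

View pics/w1.png

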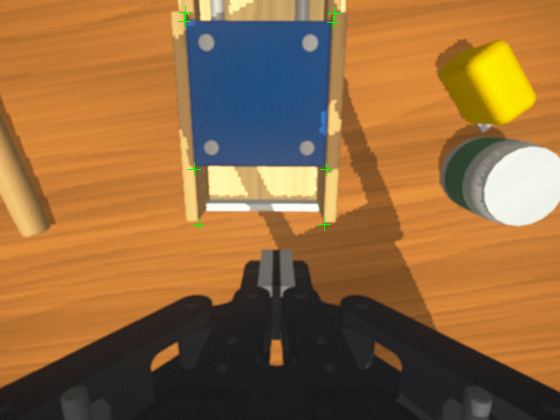

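The green markers predicted from my pose fall on the block's front corners (194,169)/(327,170) and on the wall ends within about 3 px (2 mm). The estimate is good enough, so I centre on the trough and go down.

```bash
python3 -m creep '[[[0.004,-0.016,0,0,0,0.003],[0.004,-0.016,0,0,0,0.003],[0.004,-0.016,0.05,0,0,0.003],[0.004,-0.016,0.1,0,0,0.003],[0.004,-0.016,0.14,0,0,0.003],[0.004,-0.016,0.153,0,0,0.003],[0.004,-0.016,0.153,0,0,0.003],[0.004,-0.016,0.153,0,0,0.003]]]'
python3 - <<'E'
from h import *
togo(-.011,0,.078)
im=read_camera("wrist"); cv2.imwrite("pics/w2.png",im[:,:,::-1])
E
```

```text
t: 3.33
ee_pos: [0.4541, 0.1861, 0.0809]
tool_rot: [-3.131, 0.249, -0.002]
force: [-0.2, -0.3, 0.8]
opening: 0.0001
grasp_force: 0.0
t 3.3333 ee feeder [-0.1114 -0.0053  0.0809] F [-0.2 -0.3  0.8] op 0.0001
row [ 0.1254 -0.0075  0.0038 -0.0002 -0.0005 -0.0031]
```

View pics/w2.png

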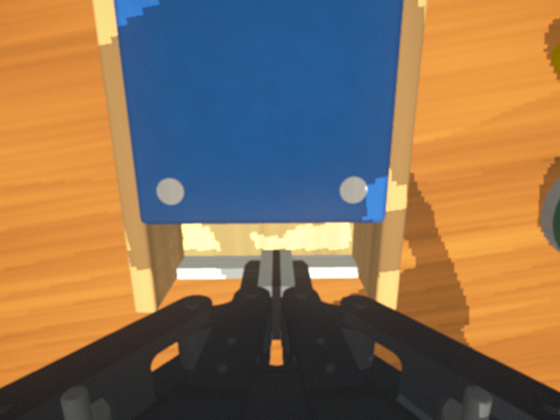

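The tips are in the trough at about (276,255), just in front of the face edge at row 220, and roughly 5 mm off the middle. Next I push.

```bash
python3 -m creep '[[[0.012,-0.007,0.003,0,0,0],[0.025,-0.007,0.003,0,0,0],[0.04,-0.007,0.003,0,0,0],[0.055,-0.007,0.003,0,0,0],[0.07,-0.007,0.003,0,0,0],[0.085,-0.007,0.003,0,0,0],[0.1,-0.007,0.003,0,0,0],[0.108,-0.007,0.003,0,0,0]]]'
python3 -c "
from h import *
togo(-.006,0,.078)"
```

```text
t: 4.05
ee_pos: [0.5406, 0.1802, 0.0804]
tool_rot: [-3.128, 0.245, 0.001]
force: [-10.0, 4.8, 7.1]
opening: 0.0001
grasp_force: 5.3
t 4.05 ee feeder [-0.025   0.0019  0.0804] F [-10.    4.8   7.1] op 0.0001
row [ 0.0237  0.0023  0.0029 -0.0018  0.0003 -0.0021]
```

```bash
python3 -m creep '[[[0.005,0,0,0,0,0],[0.01,0,0,0,0,0],[0.014,0,0,0,0,0],[0.014,0,0,0,0,0],[0.014,0,0,0,0,0]]]'
python3 - <<'E'
from h import *
togo(-.006,0,.078)
im=read_camera("wrist"); cv2.imwrite("pics/w3.png",im[:,:,::-1])
E
```

```text
t: 4.47
ee_pos: [0.551, 0.1786, 0.0803]
tool_rot: [-3.128, 0.245, 0.0]
force: [-8.7, 5.5, 5.7]
opening: 0.0001
grasp_force: 4.8
t 4.4667 ee feeder [-0.0144  0.0019  0.0803] F [-8.7  5.5  5.7] op 0.0001
row [ 0.0106  0.0024  0.0029 -0.0017  0.0003 -0.002 ]
```

View pics/w3.png

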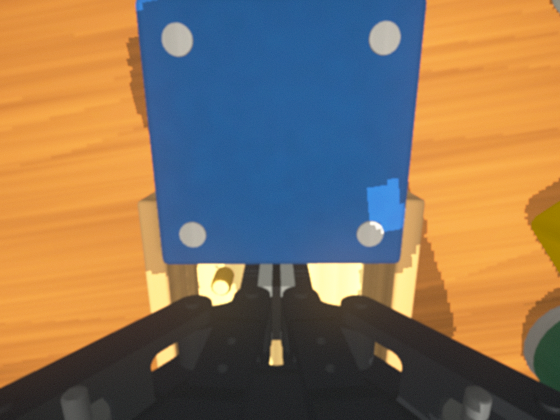

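The face is on the fingers at row 262 and the brass pin is already up at (222,282). I keep pushing until the end stop shows in the force.

```bash
python3 -m creep '[[[0.004,0,0,0,0,0],[0.008,0,0,0,0,0],[0.008,0,0,0,0,0],[0.008,0,0,0,0,0]]]'; python3 -m creep '[[[0.003,0,0,0,0,0],[0.003,0,0,0,0,0],[0.003,0,0,0,0,0]]]'; python3 -c "
from h import *
togo(-.006,0,.078)"
```

```text
t: 4.85
ee_pos: [0.5572, 0.1776, 0.0803]
tool_rot: [-3.128, 0.245, 0.001]
force: [-9.0, 4.6, 4.9]
opening: 0.0
grasp_force: 5.0
t: 5.1
ee_pos: [0.5594, 0.1773, 0.0803]
tool_rot: [-3.128, 0.245, 0.001]
force: [-10.1, 4.6, 6.0]
opening: -0.0001
grasp_force: 5.0
t 5.1 ee feeder [-0.0059  0.0019  0.0803] F [-10.1   4.6   6. ] op -0.0001
row [-0.0001  0.0024  0.0029 -0.0017  0.0004 -0.0019]
```

```bash
for i in 1 ; do python3 -m creep '[[[0.002,0,0,0,0,0],[0.003,0,0,0,0,0],[0.003,0,0,0,0,0]]]'; python3 -m creep '[[[0.002,0,0,0,0,0],[0.003,0,0,0,0,0],[0.003,0,0,0,0,0]]]'; done
```

```text
t: 5.35
ee_pos: [0.561, 0.177, 0.0803]
tool_rot: [-3.129, 0.244, 0.004]
force: [-13.5, 5.4, 7.7]
opening: 0.0002
grasp_force: 6.8
t: 5.6
ee_pos: [0.5612, 0.177, 0.0803]
tool_rot: [-3.129, 0.243, 0.013]
force: [-23.1, 5.7, 12.9]
opening: -0.0004
grasp_force: 11.9
```

The tool has stalled and the force is rising, so the follower is on the end stop. Now I back off and lift out.

```bash
python3 -m creep '[[[-0.015,0,0,0,0,0],[-0.03,0,0,0,0,0],[-0.05,0,0,0,0,0],[-0.075,0,0,0,0,0],[-0.1,0,0,0,0,0],[-0.11,0,0,0,0,0],[-0.11,0,0,0,0,0],[-0.11,0,0,0,0,0]]]'
python3 -m creep '[[[0,0,-0.04,0,0,0],[0,0,-0.08,0,0,0],[0,0,-0.12,0,0,0],[0,0,-0.15,0,0,0],[0,0,-0.15,0,0,0],[0,0,-0.15,0,0,0],[0,0,-0.15,0,0,0],[0,0,-0.15,0,0,0]]]'
python3 - <<'E'
from h import *
togo(-.11,0,.2)
k=get_calibration("wrist"); im=read_camera("wrist")
c,s=np.cos(YAW),np.sin(YAW)
for y in (.048,-.048):
    uv=proj("wrist",np.r_[O+np.array([[c,-s],[s,c]])@[-.035,y],.08],k)[0]; cv2.drawMarker(im,tuple(int(v) for v in uv),(0,255,0),0,12,1)
cv2.imwrite("pics/w4.png",im[:,:,::-1])
E
```

```text
t: 6.27
ee_pos: [0.4788, 0.1887, 0.0788]
tool_rot: [-3.131, 0.247, -0.005]
force: [0.1, -0.0, 0.2]
opening: -0.0002
grasp_force: 0.0
t: 6.93
ee_pos: [0.4774, 0.1882, 0.1954]
tool_rot: [3.131, -0.248, -0.004]
force: [-0.5, -1.4, 0.3]
opening: -0.0001
grasp_force: 0.0
t 6.9333 ee feeder [-0.0887  0.0003  0.1954] F [-0.5 -1.4  0.3] op -0.0001
row [-0.0267  0.0006 -0.0057  0.0006  0.0012 -0.0029]
```

View pics/w4.png

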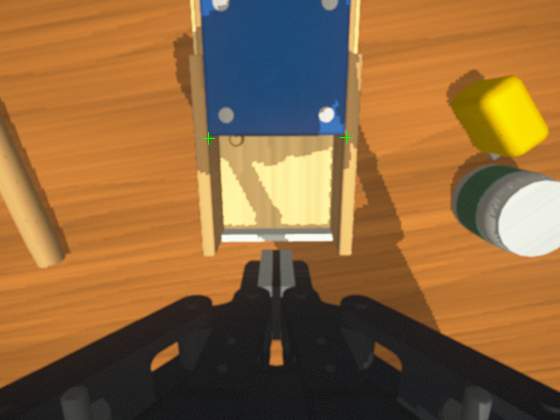

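The face edge is at row 135, within 3 px of the 0.050 m markers, the same offset as before the push. The pin is at (236,140), so I zoom in on it before handing in.

Run:
```python
from h import *
im=read_camera("wrist"); cv2.imwrite("pics/w5.png",cv2.resize(im[100:180,190:290,::-1],None,fx=6,fy=6,interpolation=cv2.INTER_CUBIC))
```

```text
(no output)
```

View pics/w5.png

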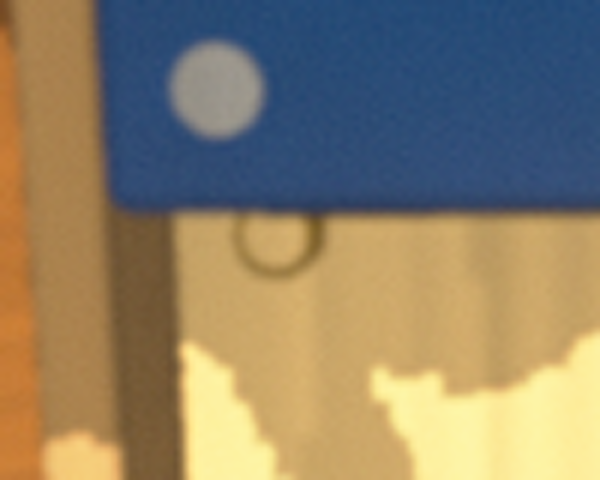

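Run:
```python
from h import *
k=get_calibration("wrist");c,s=np.cos(YAW),np.sin(YAW)
f=lambda x,y,z: np.round(proj("wrist",np.r_[O+np.array([[c,-s],[s,c]])@[x,y],z],k)[0],1)
for z in (.018,.032): print(z,"bottom",f(-.047,.034,z),"left",f(-.041,.04,z),"right",f(-.041,.028,z))
```

```text
0.018 bottom [238.5 146.9] left [231.4 140. ] right [245.1 139.9]
0.032 bottom [236.7 148.4] left [229.3 141.2] right [243.6 141.1]
```

The ring's measured edges at columns 229 and 244 match a raised pin (229.3/243.6) better than a lowered one (231.4/245.1).

```bash
python3 -c "
from rig import *
print(hand_in())"
```

```text
the job is handed in; nothing more can be done
None
```

I pushed the blue follower back to its end stop and let go; in the last wrist-camera pictures it rests on the raised brass pin at mid travel. The arm stayed clear of everything else, and I've handed the job in; no verdict was returned.

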